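# Turn the candle tile over and stand the candle on it

## Robot

A 6-joint arm with a two-finger parallel gripper is mounted at the origin on the work surface. World frame = base frame: x ahead of the robot, y to its left, z up, the work surface at z = 0. Lengths are in m, angles in rad, forces in N, time in s.
With the tool pointing down it reaches from about 0.25 to 0.725 m from the base axis. Payload 4 kg.
Tool frame: the origin (TCP) lies at the very end of the fingers, on their centre line; the grasp point (between the pads) lies 19 mm behind it; z points along the fingers, y is the line along which they close (so a half turn about z gives the same grasp; the last joint's range is limited). The gripper opens to 85 mm and grips with 20 to 120 N. Pads are 22 mm wide; open, the fingers measure 114 mm over their backs; the gripper's body (76 mm by 85 mm) begins 54 mm behind the grasp point. The pads swing forward as they close: fully open they stand 13 mm farther back than shut.
Start: joints at [1.189, 0.241, 0.005, 1.335, 0, 1.571], TCP at [0.186, 0.464, 0.231] pointing down, gripper open.
Joint ranges: [-2.72, 2.72], [-1.05, 1.87], [-1.09, 1.28], [-1.99, 2.15], [-1.42, 1.44], [-3.14, 3.14]. Speed limits (rad/s): [2.79, 2.79, 3.14, 3.14, 3.14, 3.14].

## Interface

Orientations are given as a unit quaternion [x, y, z, w].
In Python, from workcell import bot, vision, workorder gives the robot as it stands.
- The arm moves only by the shell command python3 -m creep 'ROWS' [OPENING]. ROWS is JSON, a list of rows, each a list of 2 entries, a list of its own where there are three numbers: the shift along the tool's x, y, z in mm, then the turn, a rotation vector about the tool's x, y, z in rad. In form: [[[dx, dy, dz], [wx, wy, wz]], ...]. A call has 1 to 12 rows; each row shifts and turns the commanded pose from where the row before left it, along the tool's axes as they then stand; what a row does not reach is not made up. A row lasts 1/8 s, in which the tool goes at most 62.5 mm and 10.7 degrees, less where a joint would pass 70% of its speed; a pose out of reach is approached as far as the arm can. A call is refused whole if a number of a shift passes 62.5 or a number of a turn 0.188, either way. A call with a gripper value outside its range is refused whole. OPENING is the finger opening in mm, from 0 to 85.4, set as the call begins (- or left out, the last holds). The fingers move at their own pace and stop on an object; the grip force is fixed at half the most. Time passes only in rows, so rows that do not move let the fingers close. It gives the time, the measured TCP pose, the force, the opening and the grip force at its end, in the units of the state.
- bot.get_obs(): the state, without advancing time (a new reading comes with each control period).
- vision.camera(name): name is "side" or "top" or "wrist"; returns a dict with "image" (400x640x3 uint8, blue, green, red), "z_map" (400x640 float32, m along the optical axis (not along the pixel's ray), 0 where there is no reading), "K" (3x3 intrinsics, pixels), "rvec" (rotation vector, rad) and "tvec" (3), from world to camera coordinates, as OpenCV has them; the wrist camera has in their place "tool_from_camera" (4x4, takes a point from camera to tool coordinates, whose origin is the TCP and whose axes are the flange's). Camera axes: x right, y down, z forward; pixel columns grow to the right and rows downward; lengths in m; the calibration is good to about 2 mm. A picture is of the moment at which its call begins: read the wrist's pose just before it.
- workorder.job_done(): hands the job in; it is judged then, once.
Trained networks look in a picture, given as the dict that the camera call returned (one of the last four; its "shot" number tells which), for a name from the list of things; names that differ only in an ending like _2 or _b are one class to them, and where a whole thing is asked for, a point or a joint stands for the part that bears it (a point fixed in the world has none). Each returns a list of dicts, best first, with "score" (0 to 1); they miss things now and then, are a little off and sometimes report something else, mostly with a low value. They report only what shows in the picture. A call takes as long as a camera call. They do not tell look-alikes from the thing itself.
- vision.spot_in(picture, query): "position" ([column, row] in pixels, amid what is visible of it).
- vision.place_of(picture, query): "position" ([column, row] in pixels: a listed point, or the origin of a listed thing).
The state is a dict: "clock": time; "joint_pos": joint angles; "joint_vel": joint speeds; "tau": joint torques, N m; "eef_pos": TCP position; "tool_rot": TCP orientation; "ft_force": force on the tool from outside, world axes, zero at the start; "ft_torque": the same for the moment, N m; "grip_width": finger opening in m; "grasp_force": force on a finger pad.
Only numpy, scipy, OpenCV 4.12 (cv2) and the standard library are available. Lean on these libraries where they do the work, as an engineer would, in place of code of your own. Each camera call takes 0.05 s, during which the arm holds its last target. There are 200 camera calls.

## Task

The marble candle tile is lying upside down, cork side up, on the board in front of the soundbar. Push it against the soundbar, tip it up on edge there, and lay it down on the table in front of the board turned over, cork underneath and marble facing up; then stand the candle upright in the middle of it, setting it down gently. Leave everything else where it is.

Things in the scene. Friction and masses are not known exactly. Their poses are not given: they have to be found in the camera images.
- tile: Square marble tile with cork backing, 100 x 100 x 12 mm, 0.25 kg, too wide to grip across while flat. Origin in the middle of the marble face (the underside at the start); x and y run along its sides, z from the marble to the cork: up at the start, down once it is turned over (the origin is then 12 mm above what it lies on).
- tile_center (a point): The middle of the tile, 6 mm from either face. At the start the tile lies on the front of the oak board, a few mm off the soundbar, and overhangs the board's front edge by about 40 mm, with 16 mm of air beneath: fingertips set down outside it can push the overhanging edge in against the soundbar and raise it.
- soundbar: Low black soundbar with a grey cloth front, 360 mm long (its y), 85 mm deep (its x) at the foot, 50 mm high, on an oak board 16 mm thick and 420 mm long that stands out 68 mm in front of it; all fixed to the table. Origin on the table under the soundbar's middle; its x points horizontally out of the cloth front, away from the robot.
- soundbar_front (a point): On the board at the foot of the cloth front, 16 mm above the table, in the middle of its length (42.5 mm along x from the soundbar's origin); same axes. The front leans back 10 degrees (its top edge lies 9 mm behind its foot), so a tile tipped up on edge against it stays leaning, its upper half above the soundbar's top.
- candle: Unlit cream candle in a straight clear glass tumbler, 64 mm in diameter and 85 mm tall, 0.32 kg, standing upright. Origin in the centre of its underside, z up.
- vase: Bystander: teal faceted vase with dried flowers, 90 mm wide, body 110 mm tall, flowers to 235 mm. Origin in the centre of its underside.
- succulent: Bystander: small plant in a white pot, 72 mm wide, about 95 mm tall. Origin in the centre of its underside.
- matchbox: Bystander: small red matchbox, 36 x 53 x 15 mm. Origin in the centre of its underside.
- remote: Bystander: black remote control, 44 x 160 x 18 mm. Origin in the centre of its underside.
- pen_cup: Bystander: black pen cup with pens, 80 mm wide, 100 mm tall, pens to 180 mm. Origin in the centre of its underside.
- glasses_case: Bystander: tan glasses case, 62 x 160 x 42 mm. Origin in the centre of its underside.
Things that resemble listed ones, but are neither listed nor needed, are in the scene too. Leave any pink or purple look-alike of the candle alone.

How it is judged:
By the outcome, as a careful person would: the job done as asked, in the order asked, and still so for the second after the job is handed in, with the robot touching nothing.
It also fails if it takes over 72 s, if anything falls off the work surface, if the arm or the gripper's body presses on something with over 40 N, if the wrist force passes 120 N, or if a joint passes its speed limit or range.

## Working session

There is one attempt and no reset: what is moved stays moved. The work goes in short steps, Python scripts to look and compute and a shell command to move; the robot and the scene stay as the last step left them, time stands still between calls to the robot, and variables do not carry over. Pictures are saved under pics/ and viewed, at most 10 in all, crops included, and the job is handed in when it is done.

```bash
mkdir -p pics; ls; cat > h.py <<'E'
import numpy as np, cv2
from scipy.spatial.transform import Rotation as R
from workcell import bot, vision, workorder
def world(p,uv,z=None):
    K=p["K"];Rm=cv2.Rodrigues(np.array(p["rvec"],float))[0];t=np.array(p["tvec"],float).ravel()
    d=np.linalg.inv(K)@np.array([uv[0],uv[1],1.]);o=-Rm.T@t;r=Rm.T@d
    if z is not None: return o+r*(z-o[2])/r[2]
    a=p["z_map"][int(round(uv[1])),int(round(uv[0]))]
    return o+r*a
def cloud(p):
    K=p["K"];Rm=cv2.Rodrigues(np.array(p["rvec"],float))[0];t=np.array(p["tvec"],float).ravel()
    v,u=np.mgrid[:400,:640];D=p["z_map"]
    c=np.stack([(u-K[0,2])/K[0,0]*D,(v-K[1,2])/K[1,1]*D,D],-1)
    return (c-t)@Rm
E
python3 - <<'E'
from h import *
np.set_printoptions(precision=4,suppress=True)
o=bot.get_obs();print(o)
for n in("top","side"):
    p=vision.camera(n);cv2.imwrite(f"pics/{n}0.png",p["image"])
    print(n,-cv2.Rodrigues(p["rvec"])[0].T@np.ravel(p["tvec"]))
    for q,z in(("tile",.016),("tile_center",.022),("soundbar",0),("soundbar_front",.016),("candle",0),("vase",0),("succulent",0),("matchbox",0),("remote",0),("pen_cup",0),("glasses_case",0)):
        for r in vision.place_of(p,q)[:3]:
            print(q,round(r["score"],2),np.round(r["position"]),world(p,r["position"],z)[:2])
E
```

```text
pics
{'clock': 0.0, 'joint_pos': array([ 1.189 ,  0.2415,  0.0037,  1.3352, -0.    ,  1.5708]), 'joint_vel': array([ 0.0001, -0.0001,  0.0008,  0.0005,  0.0006, -0.0015]), 'tau': array([  0.0011, -37.2316,  25.2408,   0.0168,   0.0002,  -0.    ]), 'eef_pos': array([0.1861, 0.4634, 0.2304]), 'tool_rot': array([ 0.1897,  0.9818, -0.001 , -0.0002]), 'ft_force': array([ 0.0563, -0.1165,  0.1   ]), 'ft_torque': array([-0.0035,  0.019 , -0.035 ]), 'grasp_force': 0.0, 'grip_width': 0.08552457985756724}
top [0.3637 0.0472 1.3488]
tile 0.92 [355. 214.] [ 0.5286 -0.0226]
tile_center 0.59 [356. 215.] [ 0.5238 -0.0251]
tile_center 0.38 [468. 211.] [ 0.5281 -0.321 ]
soundbar 0.61 [352. 252.] [ 0.4281 -0.0132]
soundbar_front 0.7 [354. 238.] [ 0.4632 -0.0171]
candle 0.78 [468. 250.] [ 0.428  -0.3202]
candle 0.73 [480. 160.] [ 0.6708 -0.3683]
candle 0.62 [467. 213.] [ 0.5271 -0.3236]
vase 0.9 [260. 186.] [0.6122 0.2345]
vase 0.4 [464. 211.] [ 0.5329 -0.3178]
succulent 0.92 [439. 173.] [ 0.6382 -0.2549]
matchbox 0.87 [232. 247.] [0.4464 0.3076]
remote 0.95 [218. 157.] [0.6943 0.3501]
remote 0.7 [467. 213.] [ 0.5273 -0.3231]
remote 0.46 [438. 173.] [ 0.6363 -0.2523]
pen_cup 0.91 [164. 199.] [0.5811 0.4948]
pen_cup 0.22 [230. 246.] [0.4492 0.3143]
glasses_case 0.97 [168. 246.] [0.4516 0.4779]
side [ 0.0559 -0.6876  0.5441]
tile 0.62 [329. 227.] [ 0.5316 -0.0257]
tile_center 0.6 [328. 222.] [ 0.5357 -0.0144]
soundbar 0.83 [285. 243.] [ 0.424  -0.0016]
soundbar_front 0.68 [300. 181.] [0.6043 0.2206]
candle 0.89 [492. 292.] [ 0.6629 -0.3735]
candle 0.7 [377. 327.] [ 0.4266 -0.3133]
candle 0.62 [424. 308.] [ 0.5271 -0.3291]
vase 0.83 [297. 182.] [0.6114 0.2468]
matchbox 0.46 [235. 189.] [0.4448 0.3143]
remote 0.42 [300. 162.] [0.6963 0.3636]
pen_cup 0.63 [254. 159.] [0.5869 0.4755]
pen_cup 0.22 [285. 245.] [ 0.4204 -0.0072]
glasses_case 0.78 [218. 170.] [0.4556 0.4635]
```

View pics/top0.png

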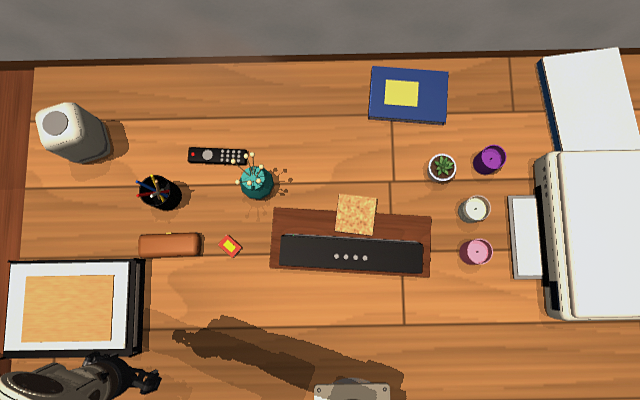

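View pics/side0.png

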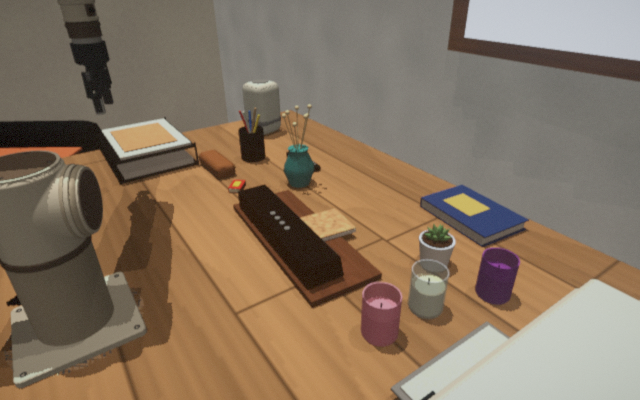

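```bash
python3 - <<'E'
from h import *
np.set_printoptions(precision=4,suppress=True)
p=vision.camera("top");c=cloud(p)
m=(c[...,2]>.018)&(c[...,2]<.04)&(c[...,0]>.4)&(c[...,0]<.62)&(abs(c[...,1])<.12)
q=c[m];print(m.sum(),q.min(0),q.max(0),np.median(q,0))
print(cv2.minAreaRect(q[:,:2].astype(np.float32)*1000))
m=(c[...,2]>.045)&(c[...,2]<.09)&(c[...,0]>.3)&(c[...,0]<.6)&(abs(c[...,1])<.25)
q=c[m];print(cv2.minAreaRect(q[:,:2].astype(np.float32)*1000),np.median(q[:,2]))
for u,v in((468,250),(480,160),(467,213)): 
    X=world(p,(u,v),0)
    m=(c[...,2]>.06)&(c[...,2]<.12)&(np.hypot(c[...,0]-X[0],c[...,1]-X[1])<.05)
    print(np.median(c[m],0),cv2.minEnclosingCircle(c[m][:,:2].astype(np.float32)*1000),p["image"][v-8:v+8,u-3:u+3].mean((0,1)))
E
```

```text
2208 [ 0.455 -0.12   0.018] [0.5804 0.119  0.0398] [ 0.5125 -0.0159  0.0279]
((520.896240234375, -1.7197113037109375), (242.8218536376953, 115.7740707397461), 85.54930114746094)
((441.21551513671875, 48.416595458984375), (479.8271179199219, 180.9977264404297), 68.05414581298828) 0.0677684382564987
[ 0.4185 -0.3289  0.0779] ((420.1931457519531, -325.8312072753906), 33.36111831665039) [116.125  103.9167 160.0521]
[ 0.6594 -0.3785  0.0763] ((659.608154296875, -375.6478576660156), 33.2177734375) [65.8646 28.4375 65.0208]
[ 0.5291 -0.3284  0.078 ] ((529.1204833984375, -327.1495361328125), 32.50202178955078) [141.7812 155.3646 159.75  ]
```

The top view shows the tile (356,214) in front of the soundbar (352,252). The cream candle is at (475,208), between the pink (477,252) and purple (490,160) look-alikes. Next I need the exact yaw of the tile and the bar.

```bash
python3 - <<'E'
from h import *
np.set_printoptions(precision=4,suppress=True)
p=vision.camera("top");c=cloud(p);im=p["image"].astype(int)
def rect(m,name,z):
    m=m.astype(np.uint8);n,l,s,_=cv2.connectedComponentsWithStats(m)
    k=1+np.argmax(s[1:,4]);v,u=np.nonzero(l==k)
    X=np.array([world(p,(a,b),z) for a,b in zip(u,v)])[:,:2]
    r=cv2.minAreaRect(X.astype(np.float32)*1000);print(name,len(u),r,X.mean(0),np.median(c[l==k][:,2]));print(cv2.boxPoints(r))
v,u=np.mgrid[:400,:640]
win=(u>325)&(u<390)&(v>185)&(v<242)
rect(win&(im[...,1]>130)&(im[...,2]>170)&(c[...,2]>.02),"tile",.028)
win=(u>265)&(u<440)&(v>200)&(v<290)
rect(win&(c[...,2]>.055)&(c[...,2]<.08),"bar",.066)
rect(win&(c[...,2]>.008)&(c[...,2]<.08)&(im[...,2]<130),"board",.016)
# local plane around tile edge: table z
print(np.median(c[185:190,340:370,2]))
E
```

```text
tile 1385 ((525.4541015625, -21.97214126586914), (99.27608489990234, 99.1690902709961), 81.83482360839844) [ 0.5255 -0.0222] 0.02983419653452186
[[469.3222 -64.0646]
 [567.486  -78.1494]
 [581.5859  20.1203]
 [483.4222  34.2051]]
bar 4391 ((420.2183532714844, -5.26666259765625), (360.4630126953125, 78.03971099853516), 85.52886199951172) [ 0.4198 -0.0057] 0.06773572105516362
[[ 367.267  -181.9078]
 [ 445.0692 -187.9915]
 [ 473.1697  171.3745]
 [ 395.3676  177.4582]]
board 8192 ((453.8250427246094, -7.9478302001953125), (420.0465087890625, 160.80337524414062), 85.54773712158203) [ 0.4466 -0.0093] 0.06295343694903002
[[ 357.3622 -211.0959]
 [ 517.6804 -223.5788]
 [ 550.2878  195.2002]
 [ 389.9697  207.6831]]
0.0014161355324939506
```

```bash
cat >> h.py <<'E'
np.set_printoptions(precision=4,suppress=True)
A=np.radians(-4.47);N=np.array([np.cos(A),np.sin(A),0]);T=np.array([-np.sin(A),np.cos(A),0]);Z=np.array([0,0,1.])
F=np.array([.467,-.009,.0])   # foot of cloth front, on table level
def B(n,t,z): return F+N*n+T*t+Z*z
def bar(p): d=np.array(p)-F; return np.array([d@N,d@T,d[2]])*1000
def rot(z,y):
    z=z/np.linalg.norm(z);x=np.cross(y,z);x/=np.linalg.norm(x);return np.c_[x,np.cross(z,x),z]
def push(deg): a=np.radians(deg);return rot(-N*np.sin(a)-Z*np.cos(a),T)   # tip tilted to bar
def grip(deg): a=np.radians(deg);d=N*np.sin(a)-Z*np.cos(a);return rot(d,N*np.cos(a)+Z*np.sin(a)) # tip tilted outward
def plan(p1,R1,n=None,p0=None,R0=None):
    o=bot.get_obs();p0=o["eef_pos"] if p0 is None else p0;R0=R.from_quat(o["tool_rot"]).as_matrix() if R0 is None else R0
    w=R.from_matrix(R0.T@R1).as_rotvec()
    n=n or int(np.ceil(max(np.linalg.norm(w)/.17,np.linalg.norm(p1-p0)/.05,1)))
    S=sum(R0@R.from_rotvec(w/n*k).as_matrix() for k in range(n))
    d=np.linalg.solve(S,p1-p0)*1000
    print(n,"rows",np.round(d,1).tolist(),np.round(w/n,4).tolist())
def st():
    o=bot.get_obs();print("t",round(o["clock"],2),"bar",bar(o["eef_pos"]),"F",o["ft_force"],"w",o["grip_width"],"q",o["joint_pos"])
    Rm=R.from_quat(o["tool_rot"]).as_matrix();print("toolz n,t,z",Rm[:,2]@N,Rm[:,2]@T,Rm[2,2],"y",Rm[:,1]@N,Rm[:,1]@T,Rm[2,1])
E
python3 -c "
from h import *
plan(B(.15,-.008,.16),push(28),16)
plan(B(.14,-.008,.008),push(28),5,B(.15,-.008,.16),push(28))"; python3 -m creep --help
```

```text
16 rows [-34.1, -23.5, -3.0] [0.0046, 0.0303, -0.0186]
5 rows [-12.5, -0.0, 27.8] [0.0, 0.0, 0.0]invalid input: not JSON, or not a number
```

```bash
python3 -m creep '[[[-34,-23.5,-3],[0.0046,0.0303,-0.0186]],[[-34,-23.5,-3],[0.0046,0.0303,-0.0186]],[[-34,-23.5,-3],[0.0046,0.0303,-0.0186]],[[-34,-23.5,-3],[0.0046,0.0303,-0.0186]],[[-34,-23.5,-3],[0.0046,0.0303,-0.0186]],[[-34,-23.5,-3],[0.0046,0.0303,-0.0186]],[[-34,-23.5,-3],[0.0046,0.0303,-0.0186]],[[-34,-23.5,-3],[0.0046,0.0303,-0.0186]]]' 40
python3 -m creep '[[[-34,-23.5,-3],[0.0046,0.0303,-0.0186]],[[-34,-23.5,-3],[0.0046,0.0303,-0.0186]],[[-34,-23.5,-3],[0.0046,0.0303,-0.0186]],[[-34,-23.5,-3],[0.0046,0.0303,-0.0186]],[[-34,-23.5,-3],[0.0046,0.0303,-0.0186]],[[-34,-23.5,-3],[0.0046,0.0303,-0.0186]],[[-34,-23.5,-3],[0.0046,0.0303,-0.0186]],[[-34,-23.5,-3],[0.0046,0.0303,-0.0186]],[[0,0,0],[0,0,0]],[[0,0,0],[0,0,0]]]'
python3 -c "
from h import *
st();plan(B(.142,-.008,.03),push(28),4)
p=vision.camera('wrist');cv2.imwrite('pics/w1.png',p['image'])"
```

```text
clock: 2.3
eef_pos: [0.3875, 0.1997, 0.2285]
tool_rot: [0.115, 0.986, 0.005, -0.122]
ft_force: [0.1, 0.5, -0.4]
grip_width: 0.04
grasp_force: 0.0
clock: 3.55
eef_pos: [0.6148, -0.028, 0.1591]
tool_rot: [0.038, 0.969, 0.01, -0.242]
ft_force: [-0.6, 0.4, 0.6]
grip_width: 0.0401
grasp_force: 0.0
t 3.55 bar [148.7912  -7.4362 159.1129] F [-0.63    0.4068  0.5656] w 0.04013471018625765 q [-0.0521  0.9981  0.9989  2.0616  0.0132  0.0231]
toolz n,t,z -0.4708060003934525 0.001015764874665067 -0.8822361805181423 y 0.0006166165773922688 0.9999994718081144 0.0008222940405163311
4 rows [-13.7, -0.2, 29.3] [0.0003, -0.0004, -0.0]
```

```bash
python3 -m creep '[[[-13.7,0,29.3],[0,0,0]],[[-13.7,0,29.3],[0,0,0]],[[-13.7,0,29.3],[0,0,0]],[[-13.7,0,29.3],[0,0,0]],[[0,0,0],[0,0,0]]]'
python3 -c "
from h import *
st();plan(B(.142,-.008,.007),push(28),3);plan(B(.103,-.008,.007),push(28),10,B(.142,-.008,.007),push(28))
"
```

```text
clock: 4.22
eef_pos: [0.6067, -0.0265, 0.0317]
tool_rot: [0.037, 0.969, 0.01, -0.243]
ft_force: [-0.4, -0.6, 0.2]
grip_width: 0.0396
grasp_force: 0.0
t 4.22 bar [140.6508  -6.5148  31.7018] F [-0.3744 -0.6404  0.173 ] w 0.039626613754064996 q [-0.0501  1.0252  0.7256  1.7616  0.0131  0.0232]
toolz n,t,z -0.4710922291853034 -6.079629429783476e-05 -0.8820839574014665 y -0.00127991622185969 0.9999989920167655 0.0006146380382058871
3 rows [-4.3, -0.5, 7.1] [-0.0, -0.0006, 0.0005]
10 rows [3.4, 0.0, 1.8] [0.0, 0.0, 0.0]
```

View pics/w1.png

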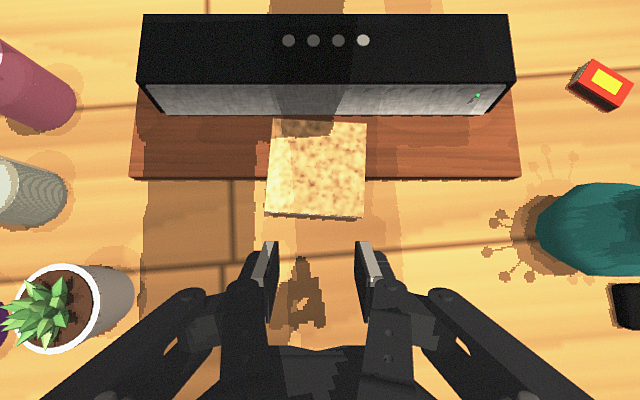

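```bash
python3 -m creep '[[[-4.2,0,8],[0,0,0]],[[-4.2,0,8],[0,0,0]],[[-4.2,0,8],[0,0,0]],[[0,0,0],[0,0,0]],[[3.4,0,1.8],[0,0,0]],[[3.4,0,1.8],[0,0,0]],[[3.4,0,1.8],[0,0,0]],[[3.4,0,1.8],[0,0,0]],[[3.4,0,1.8],[0,0,0]],[[3.4,0,1.8],[0,0,0]],[[0,0,0],[0,0,0]]]'
python3 -c "
from h import *
st()"
```

```text
clock: 5.6
eef_pos: [0.5851, -0.0258, 0.0037]
tool_rot: [0.038, 0.97, 0.01, -0.242]
ft_force: [0.3, 0.5, -0.1]
grip_width: 0.0401
grasp_force: 0.0
t 5.6 bar [119.0616  -7.5408   3.7474] F [ 0.2823  0.4599 -0.1149] w 0.04007618499722688 q [-0.051   0.994   0.5846  1.6499  0.0133  0.0238]
toolz n,t,z -0.46944960864934393 0.0005951794054079361 -0.8829590651329501 y 0.00021352586296880408 0.9999998200971145 0.0005605465588053096
```

```bash
python3 -m creep '[[[2,0,0.6],[0,0,0]],[[1.8,0,0.9],[0,0,0]],[[1.8,0,0.9],[0,0,0]],[[1.8,0,0.9],[0,0,0]],[[1.8,0,0.9],[0,0,0]],[[0,0,0],[0,0,0]]]'
python3 -m creep '[[[0.9,0,0.5],[0,0,0]],[[0.9,0,0.5],[0,0,0]],[[0.9,0,0.5],[0,0,0]]]'
python3 -m creep '[[[0.9,0,0.5],[0,0,0]],[[0.9,0,0.5],[0,0,0]]]'
python3 -c "
from h import *
st()
p=vision.camera('wrist');cv2.imwrite('pics/w2.png',p['image'])"
```

```text
clock: 6.35
eef_pos: [0.575, -0.025, 0.0042]
tool_rot: [0.038, 0.97, 0.01, -0.242]
ft_force: [0.2, -0.5, -0.9]
grip_width: 0.0401
grasp_force: 0.3
clock: 6.72
eef_pos: [0.5728, -0.0245, 0.0042]
tool_rot: [0.038, 0.97, 0.01, -0.241]
ft_force: [2.0, 1.0, -0.6]
grip_width: 0.0397
grasp_force: 1.5
clock: 6.98
eef_pos: [0.5724, -0.0242, 0.0043]
tool_rot: [0.038, 0.97, 0.01, -0.239]
ft_force: [8.0, 1.5, 0.2]
grip_width: 0.0398
grasp_force: 3.5
t 6.97 bar [106.2731  -6.9548   4.2633] F [7.9576 1.4851 0.2153] w 0.039849969368122455 q [-0.05    0.9598  0.5158  1.6097  0.0146  0.0244]
toolz n,t,z -0.4644940122109443 0.0015916287229493418 -0.8855748298919675 y 0.00040198807864222255 0.999998660816344 0.0015864334537692877
```

View pics/w2.png

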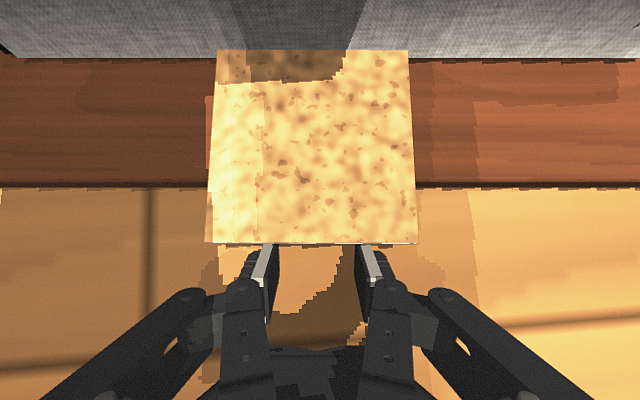

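```bash
python3 -m creep '[[[1.2,0,-1.5],[0,0,0]],[[1.4,0,-2.6],[0,0,0]],[[1.4,0,-2.6],[0,0,0]],[[1.4,0,-2.6],[0,0,0]],[[1.4,0,-2.6],[0,0,0]],[[1.4,0,-2.6],[0,0,0]]]'
python3 -c "
from h import *
st()
p=vision.camera('side');cv2.imwrite('pics/s2.png',cv2.resize(p['image'][130:290,220:420],(800,640))[:600])"
```

```text
clock: 7.78
eef_pos: [0.5712, -0.0241, 0.0211]
tool_rot: [0.038, 0.97, 0.01, -0.24]
ft_force: [4.7, 2.7, -1.4]
grip_width: 0.0398
grasp_force: 2.2
t 7.78 bar [105.0795  -6.9109  21.0754] F [ 4.6911  2.705  -1.3749] w 0.03983903633537992 q [-0.0499  0.9431  0.5264  1.6388  0.0147  0.0244]
toolz n,t,z -0.46616795033420105 0.0015726043432985801 -0.8846948451284146 y 0.000290514580155211 0.9999986383237528 0.001624485124403361
```

View pics/s2.png

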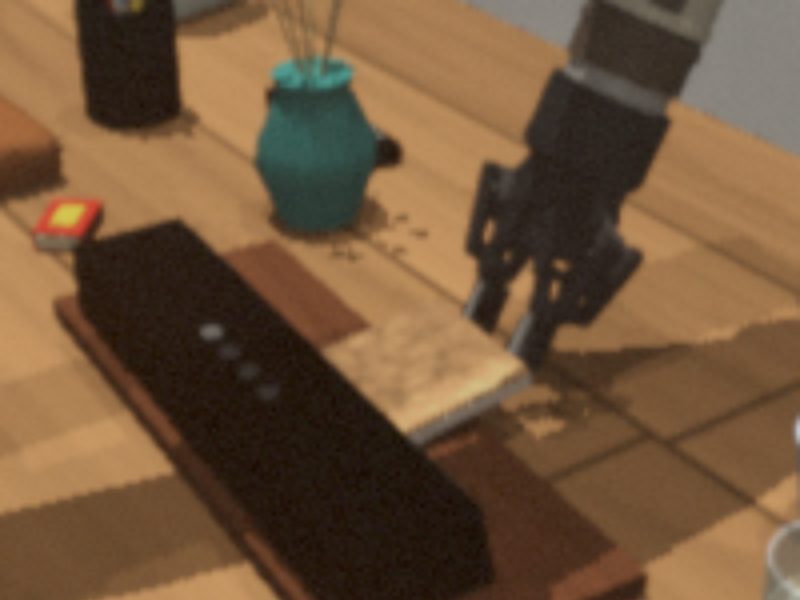

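```bash
python3 -m creep '[[[3.2,0,-3.8],[0,0,0]],[[3.2,0,-3.8],[0,0,0]],[[3.2,0,-3.8],[0,0,0]],[[3.2,0,-3.8],[0,0,0]],[[4.1,0,-3],[0,0,0]],[[4.1,0,-3],[0,0,0]],[[4.1,0,-3],[0,0,0]]]'
python3 -c "
from h import *
st()
p0,R0=bot.get_obs()['eef_pos'],None
R0=R.from_quat(bot.get_obs()['tool_rot']).as_matrix()
for phi,s,tl in((40,90,24),(50,90,20),(60,90,15),(70,90,10),(80,88,6),(90,86,3),(100,84,0),(101,80,0)):
    f,a=np.radians(phi),np.radians(tl)
    I=np.array([s*np.cos(f)+12*np.sin(f),16+s*np.sin(f)]) 
    off=np.array([11*np.cos(a)-2.7*np.sin(a),-11*np.sin(a)-2.7*np.cos(a)])
    n,z=(I+off)/1000
    p1=B(n,-.007,z);print(phi,bar(p1));plan(p1,push(tl),3,p0,R0);p0,R0=p1,push(tl)
p=vision.camera('side');cv2.imwrite('pics/s3.png',cv2.resize(p['image'][130:290,220:420],(800,640))[:600])"
```

```text
clock: 8.7
eef_pos: [0.5602, -0.024, 0.0545]
tool_rot: [0.038, 0.97, 0.009, -0.24]
ft_force: [3.9, -0.3, 1.1]
grip_width: 0.0401
grasp_force: 1.8
t 8.7 bar [94.0673 -7.7383 54.5277] F [ 3.8538 -0.276   1.0561] w 0.04009296185860796 q [-0.05    0.89    0.5079  1.6737  0.0132  0.0246]
toolz n,t,z -0.466336898010856 0.00010544609569316011 -0.8846071932980955 y -0.00010711696074032744 0.9999999788330558 0.0001756697049656586
40 [85.6083 -7.     66.9102]
3 rows [4.4, 0.2, -2.4] [0.0, -0.0221, 0.0001]
50 [76.4566 -7.     78.6446]
3 rows [4.3, 0.0, -2.4] [0.0, -0.0233, -0.0]
60 [65.3187 -7.     88.4873]
3 rows [4.6, 0.0, -1.9] [-0.0, -0.0291, 0.0]
70 [52.4222 -7.     96.0032]
3 rows [4.8, -0.0, -1.4] [0.0, -0.0291, -0.0]
80 [37.7562 -7.     98.8281]
3 rows [5.0, 0.0, -0.2] [-0.0, -0.0233, 0.0]
90 [22.8436 -7.     98.728 ]
3 rows [4.9, 0.0, 0.5] [0.0, -0.0175, -0.0]
100 [ 8.2312 -7.     96.0239]
3 rows [4.8, 0.0, 1.1] [0.0, -0.0175, -0.0]
101 [ 7.5148 -7.     91.8302]
3 rows [0.2, -0.0, 1.4] [0.0, 0.0, 0.0]
```

```bash
python3 -m creep '[[[4.4,0,-2.4],[0,-0.022,0]],[[4.4,0,-2.4],[0,-0.022,0]],[[4.4,0,-2.4],[0,-0.022,0]],[[4.3,0,-2.4],[0,-0.023,0]],[[4.3,0,-2.4],[0,-0.023,0]],[[4.3,0,-2.4],[0,-0.023,0]],[[4.6,0,-1.9],[0,-0.029,0]],[[4.6,0,-1.9],[0,-0.029,0]],[[4.6,0,-1.9],[0,-0.029,0]]]'
python3 -c "
from h import *
st()
p=vision.camera('side');cv2.imwrite('pics/s4.png',cv2.resize(p['image'][130:290,220:420],(800,640))[:600])"
```

```text
clock: 9.88
eef_pos: [0.5291, -0.0215, 0.0878]
tool_rot: [0.039, 0.99, 0.005, -0.133]
ft_force: [-0.4, 0.5, -0.3]
grip_width: 0.0403
grasp_force: 0.3
t 9.88 bar [62.8641 -7.5806 87.7681] F [-0.4258  0.5158 -0.2632] w 0.04026743609125754 q [-0.0457  0.6087  0.1474  1.376   0.0091  0.0312]
toolz n,t,z -0.26339929306348303 0.0005477672732676858 -0.9646867431268411 y 0.00021355932957223543 0.9999998473968881 0.0005095082074488833
```

View pics/s4.png

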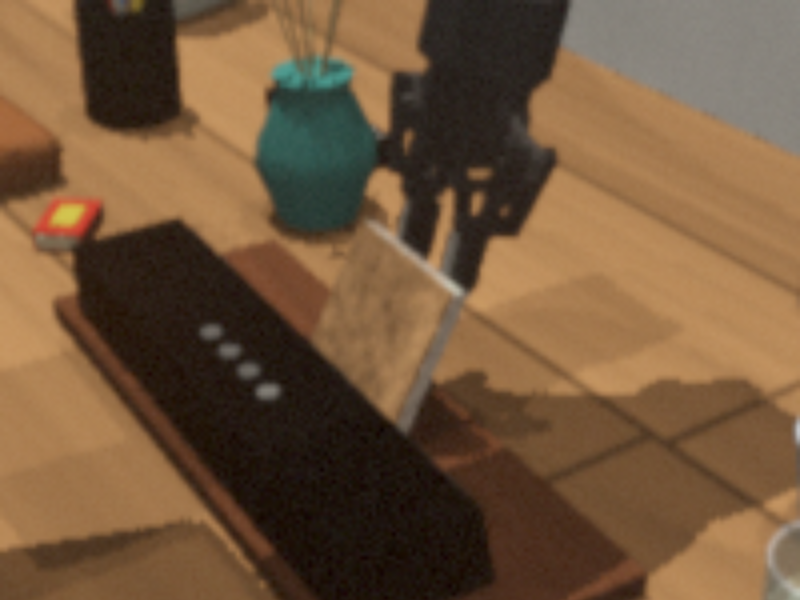

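```bash
python3 -m creep '[[[4.8,0,-1.4],[0,-0.029,0]],[[4.8,0,-1.4],[0,-0.029,0]],[[4.8,0,-1.4],[0,-0.029,0]],[[5,0,-0.2],[0,-0.023,0]],[[5,0,-0.2],[0,-0.023,0]],[[5,0,-0.2],[0,-0.023,0]],[[4.5,0,0.5],[0,-0.018,0]],[[4.5,0,0.5],[0,-0.018,0]],[[4.5,0,0.5],[0,-0.018,0]]]'
python3 -m creep '[[[2.5,0,0.8],[0,-0.018,0]],[[2.5,0,0.8],[0,-0.018,0]],[[2.5,0,0.8],[0,-0.018,0]],[[2.5,0,0.8],[0,0,0]],[[1.5,0,0],[0,0,0]],[[1.5,0,0],[0,0,0]],[[1.5,0,0],[0,0,0]]]'
python3 -c "
from h import *
st()
p=vision.camera('side');cv2.imwrite('pics/s5.png',cv2.resize(p['image'][130:290,220:420],(800,640))[:600])"
```

```text
clock: 11.05
eef_pos: [0.4885, -0.0183, 0.0978]
tool_rot: [0.039, 0.999, 0.001, -0.028]
ft_force: [-0.4, 0.2, -0.7]
grip_width: 0.0404
grasp_force: 0.4
clock: 11.92
eef_pos: [0.4749, -0.0172, 0.0951]
tool_rot: [0.039, 0.999, 0.0, -0.001]
ft_force: [1.0, 0.2, 0.1]
grip_width: 0.0398
grasp_force: 0.5
t 11.93 bar [ 8.4677 -7.5763 95.0638] F [1.0222 0.2112 0.0956] w 0.039750524122003764 q [-0.0366  0.3018 -0.2901  0.9807  0.0006  0.0416]
toolz n,t,z -0.0018439806663520532 0.000557387831551089 -0.9999981445253324 y 0.00024193546386019706 0.9999998156410478 0.0005569426378667453
```

View pics/s5.png

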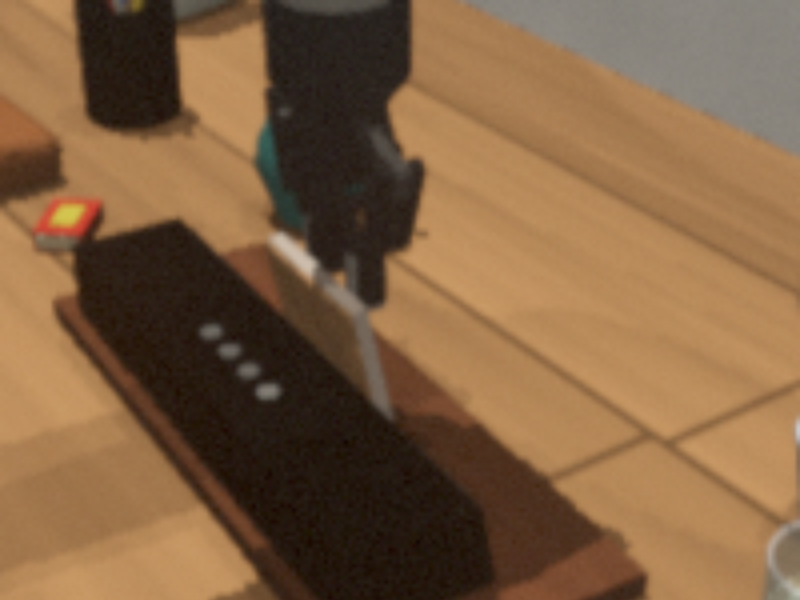

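```bash
python3 -m creep '[[[-12,0,-1],[0,0,0]],[[-12,0,-5],[0,0,0]],[[0,0,-30],[0,0,0]],[[0,0,-30],[0,0,0]],[[0,0,-30],[0,0,0]],[[0,0,0],[0,0,0]]]' 60
python3 -c "
from h import *
st()
a=np.radians(10)
P=lambda s:B((-np.sin(a)*s+5.9)/1000,-.0075,(17+np.cos(a)*s)/1000)
plan(P(135),grip(10),10)
plan(P(72),grip(10),4,P(135),grip(10))
p=vision.camera('top');c=cloud(p)
b=(c-F)@np.c_[N,T,Z];m=(b[...,2]>.085)&(b[...,2]<.13)&(abs(b[...,0])<.03)&(abs(b[...,1])<.08);q=b[m]*1000
print(m.sum(),q.min(0),q.max(0),np.median(q,0))"
```

```text
clock: 12.72
eef_pos: [0.5013, -0.0193, 0.1935]
tool_rot: [0.039, 0.999, 0.0, 0.002]
ft_force: [0.2, -0.3, -0.1]
grip_width: 0.0599
grasp_force: 0.0
t 12.72 bar [ 34.996   -7.5505 193.5049] F [ 0.1967 -0.3492 -0.057 ] w 0.059870713267429994 q [-0.0388  0.2608 -0.0683  1.238   0.0007  0.0395]
toolz n,t,z 0.003687067713334414 0.0008127572720748366 -0.9999928724532462 y 0.00030029050369080753 0.9999996237205814 0.0008138699585679632
10 rows [4.7, -4.1, 3.9] [-0.0134, -0.0135, 0.1566]
4 rows [-0.0, 0.0, 15.7] [0.0, 0.0, 0.0]
47 [-18.2795  21.9239  85.3087] [ -0.7781  39.3243 123.6456] [-10.994   31.5226 116.3262]
```

```bash
python3 -m creep '[[[4.7,-4.1,3.9],[-0.0134,-0.0135,0.1566]],[[4.7,-4.1,3.9],[-0.0134,-0.0135,0.1566]],[[4.7,-4.1,3.9],[-0.0134,-0.0135,0.1566]],[[4.7,-4.1,3.9],[-0.0134,-0.0135,0.1566]],[[4.7,-4.1,3.9],[-0.0134,-0.0135,0.1566]],[[4.7,-4.1,3.9],[-0.0134,-0.0135,0.1566]],[[4.7,-4.1,3.9],[-0.0134,-0.0135,0.1566]],[[4.7,-4.1,3.9],[-0.0134,-0.0135,0.1566]],[[4.7,-4.1,3.9],[-0.0134,-0.0135,0.1566]],[[4.7,-4.1,3.9],[-0.0134,-0.0135,0.1566]],[[0,0,0],[0,0,0]]]'
python3 -c "
from h import *
st()
a=np.radians(10)
P=lambda s:B((-np.sin(a)*s+5.9)/1000,-.0075,(17+np.cos(a)*s)/1000)
plan(P(72),grip(10),5)"
```

```text
clock: 14.15
eef_pos: [0.4441, -0.0143, 0.1463]
tool_rot: [0.731, 0.678, 0.056, 0.061]
ft_force: [-0.6, -0.5, -0.5]
grip_width: 0.06
grasp_force: 0.0
t 14.15 bar [-22.4439  -7.0944 146.3001] F [-0.6146 -0.5213 -0.5171] w 0.05999312498609749 q [-0.0264  0.0689 -0.4499  0.8871 -0.0085  1.6187]
toolz n,t,z 0.16435275727849383 -5.865614638473265e-05 -0.986401625979202 y 0.9863971064590712 0.0030375059720851496 0.16435182361824247
5 rows [-0.1, 1.2, 12.0] [-0.0019, 0.0, 0.0006]
```

```bash
python3 -m creep '[[[0,1.2,12],[-0.0019,0,0]],[[0,1.2,12],[-0.0019,0,0]],[[0,1.2,12],[-0.0019,0,0]],[[0,1.2,12],[-0.0019,0,0]],[[0,1.2,12],[-0.0019,0,0]],[[0,0,0],[0,0,0]]]'
python3 -m creep '[[[0,0,0],[0,0,0]],[[0,0,0],[0,0,0]],[[0,0,0],[0,0,0]],[[0,0,0],[0,0,0]],[[0,0,0],[0,0,0]]]' 4
python3 -c "
from h import *
st()"
```

```text
clock: 14.9
eef_pos: [0.4611, -0.0159, 0.0887]
tool_rot: [0.731, 0.677, 0.06, 0.065]
ft_force: [-0.6, 0.2, 0.3]
grip_width: 0.0599
grasp_force: 0.0
clock: 15.52
eef_pos: [0.4621, -0.0159, 0.0905]
tool_rot: [0.731, 0.676, 0.061, 0.066]
ft_force: [-2.4, -0.2, 5.3]
grip_width: 0.0109
grasp_force: 59.1
t 15.53 bar [-4.3361 -7.2815 90.4596] F [-2.3861 -0.2185  5.2515] w 0.010918823828999365 q [-0.0287  0.1627 -0.5131  0.716  -0.0088  1.619 ]
toolz n,t,z 0.17820830731176385 -1.0615453543453823e-05 -0.9839927840652025 y 0.9839927207579774 0.0003607965327554032 0.17820829195403715
```

```bash
python3 -m creep '[[[0,1,-4],[0,0,0]],[[0,2,-10],[0,0,0]],[[0,3.6,-19.7],[0,0,0]],[[0,3.6,-19.7],[0,0,0]],[[0,3.6,-19.7],[0,0,0]],[[0,3.6,-19.7],[0,0,0]],[[0,0,0],[0,0,0]]]'
python3 -c "
from h import *
st()
th=np.radians(27);far=.240;s=.074
P=lambda up:B(far-s*np.cos(th)+.006*np.sin(th),-.0075,.001+s*np.sin(th)+.006*np.cos(th)+up)
print(bar(P(0)))
plan(P(.06),grip(63),10)
plan(P(.006),grip(63),3,P(.06),grip(63))
p=vision.camera('side');cv2.imwrite('pics/s6.png',p['image'])"
```

```text
clock: 16.4
eef_pos: [0.4639, -0.016, 0.1861]
tool_rot: [0.731, 0.676, 0.062, 0.067]
ft_force: [-0.4, -0.4, -2.9]
grip_width: 0.011
grasp_force: 58.6
t 16.4 bar [ -2.57    -7.2322 186.1385] F [-0.4486 -0.4404 -2.927 ] w 0.010978540087474535 q [-0.0287  0.0583 -0.352   0.9784 -0.0088  1.619 ]
toolz n,t,z 0.1811656654384887 0.000109579265577924 -0.9834525863805607 y 0.9834525435461632 0.00029529032995723913 0.18116569044993888
[176.7895  -7.5     39.9413]
10 rows [-0.0, 10.4, 17.8] [-0.0917, -0.0, 0.0]
3 rows [0.0, -16.0, 8.2] [0.0, 0.0, 0.0]
```

View pics/s6.png

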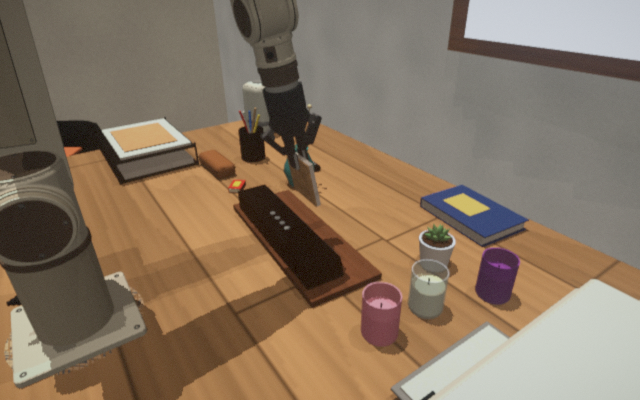

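```bash
python3 -m creep '[[[0,10.4,17.8],[-0.0917,0,0]],[[0,10.4,17.8],[-0.0917,0,0]],[[0,10.4,17.8],[-0.0917,0,0]],[[0,10.4,17.8],[-0.0917,0,0]],[[0,10.4,17.8],[-0.0917,0,0]],[[0,10.4,17.8],[-0.0917,0,0]],[[0,10.4,17.8],[-0.0917,0,0]],[[0,10.4,17.8],[-0.0917,0,0]],[[0,10.4,17.8],[-0.0917,0,0]],[[0,10.4,17.8],[-0.0917,0,0]],[[0,0,0],[0,0,0]],[[0,0,0],[0,0,0]]]'
python3 -c "
from h import *
st()
th=np.radians(27);far=.240;s=.074
P=lambda up:B(far-s*np.cos(th)+.006*np.sin(th),-.0075,.001+s*np.sin(th)+.006*np.cos(th)+up)
plan(P(.006),grip(63),5)
p=vision.camera('side');c=cloud(p);b=(c-F)@np.c_[N,T,Z]*1000
im=p['image'].astype(int);m=(b[...,0]>150)&(b[...,0]<300)&(abs(b[...,1]+7)<50)&(b[...,2]>20)&(b[...,2]<140)&(im.min(2)>110)
q=b[m];print(m.sum(),q.min(0) if m.sum() else 0,q.max(0) if m.sum() else 0)
"
```

```text
clock: 17.95
eef_pos: [0.6399, -0.0299, 0.096]
tool_rot: [0.628, 0.581, 0.352, 0.381]
ft_force: [-0.2, -0.5, -3.1]
grip_width: 0.0107
grasp_force: 59.5
t 17.95 bar [174.0333  -7.3152  96.0352] F [-0.1706 -0.4755 -3.1271] w 0.010721753614721422 q [-0.024   0.5058 -0.9762 -1.0011 -0.0478  1.5954]
toolz n,t,z 0.8868838876845827 0.0001313791287662453 -0.46199237277795585 y 0.46199229501959954 0.0003939277400984504 0.8868838504355909
5 rows [-0.0, -8.6, 5.1] [-0.0018, -0.0, 0.0001]
215 [150.1385 -56.9958  64.944 ] [242.0998  40.397  112.398 ]
```

```bash
python3 -m creep '[[[0,-8.6,5],[0,0,0]],[[0,-8.6,5],[0,0,0]],[[0,-8.6,5],[0,0,0]],[[0,-8.6,5],[0,0,0]],[[0,-8.6,5],[0,0,0]],[[0,0,0],[0,0,0]]]'
python3 -m creep '[[[0,-1.8,0.9],[0,0,0]],[[0,-1.8,0.9],[0,0,0]],[[0,0,0],[0,0,0]]]'
python3 -m creep '[[[0,-1.3,0.7],[0,0,0]],[[0,0,0],[0,0,0]]]'
python3 -c "
from h import *
st()"
```

```text
clock: 18.75
eef_pos: [0.6432, -0.0301, 0.046]
tool_rot: [0.627, 0.58, 0.353, 0.381]
ft_force: [0.4, -0.2, -2.6]
grip_width: 0.0108
grasp_force: 59.5
clock: 19.12
eef_pos: [0.6437, -0.0301, 0.0441]
tool_rot: [0.627, 0.58, 0.354, 0.382]
ft_force: [0.0, -0.3, -2.4]
grip_width: 0.0109
grasp_force: 59.5
clock: 19.38
eef_pos: [0.6437, -0.0301, 0.0425]
tool_rot: [0.627, 0.58, 0.354, 0.382]
ft_force: [0.3, -0.5, -1.8]
grip_width: 0.0109
grasp_force: 59.5
t 19.38 bar [177.7961  -7.232   42.4535] F [ 0.2574 -0.4523 -1.8497] w 0.010855375337687585 q [-0.0243  0.7006 -0.9762 -1.2009 -0.0475  1.5951]
toolz n,t,z 0.8891274893044538 0.0002601753605283247 -0.45765952417920963 y 0.45765946158490073 0.0002670174347434805 0.8891275194950996
```

```bash
python3 -m creep '[[[0,-1.3,0.7],[0,0,0]],[[0,-0.9,0.5],[0,0,0]],[[0,0,0],[0,0,0]]]'
python3 -m creep '[[[0,0,0],[0,0,0]],[[0,0,0],[0,0,0]]]' 18
python3 -m creep '[[[0,0,0],[0,0,0]],[[0,0,0],[0,0,0]]]' 26
python3 -m creep '[[[0,0,0],[0,0,0]],[[0,0,0],[0,0,0]]]' 34
python3 -m creep '[[[0,0,0],[0,0,0]],[[0,0,0],[0,0,0]]]' 42
python3 -c "
from h import *
st()
p=vision.camera('side');cv2.imwrite('pics/s7.png',cv2.resize(p['image'][130:290,220:420],(800,640))[:600])"
```

```text
clock: 19.75
eef_pos: [0.6438, -0.0301, 0.04]
tool_rot: [0.627, 0.58, 0.354, 0.382]
ft_force: [-0.1, 0.7, -1.2]
grip_width: 0.0108
grasp_force: 59.5
clock: 20.0
eef_pos: [0.6441, -0.0301, 0.0404]
tool_rot: [0.626, 0.58, 0.354, 0.383]
ft_force: [0.4, 0.4, -1.7]
grip_width: 0.0183
grasp_force: 0.6
clock: 20.25
eef_pos: [0.6439, -0.0301, 0.0401]
tool_rot: [0.627, 0.58, 0.354, 0.382]
ft_force: [0.1, -0.8, -1.0]
grip_width: 0.0261
grasp_force: 0.6
clock: 20.5
eef_pos: [0.6438, -0.0301, 0.0399]
tool_rot: [0.627, 0.58, 0.354, 0.382]
ft_force: [-0.1, 0.3, -1.3]
grip_width: 0.034
grasp_force: 0.6
clock: 20.75
eef_pos: [0.6437, -0.0301, 0.0399]
tool_rot: [0.627, 0.58, 0.354, 0.382]
ft_force: [0.6, -0.3, -1.7]
grip_width: 0.0421
grasp_force: 0.6
t 20.75 bar [177.8297  -7.2522  39.8608] F [ 0.5724 -0.3279 -1.7415] w 0.042122371939363544 q [-0.0244  0.7095 -0.9758 -1.2091 -0.0475  1.5951]
toolz n,t,z 0.8890625432872521 0.00023806082760915285 -0.4577856894340904 y 0.45778562710245485 0.0002743764918055918 0.8890625649165266
```

View pics/s7.png

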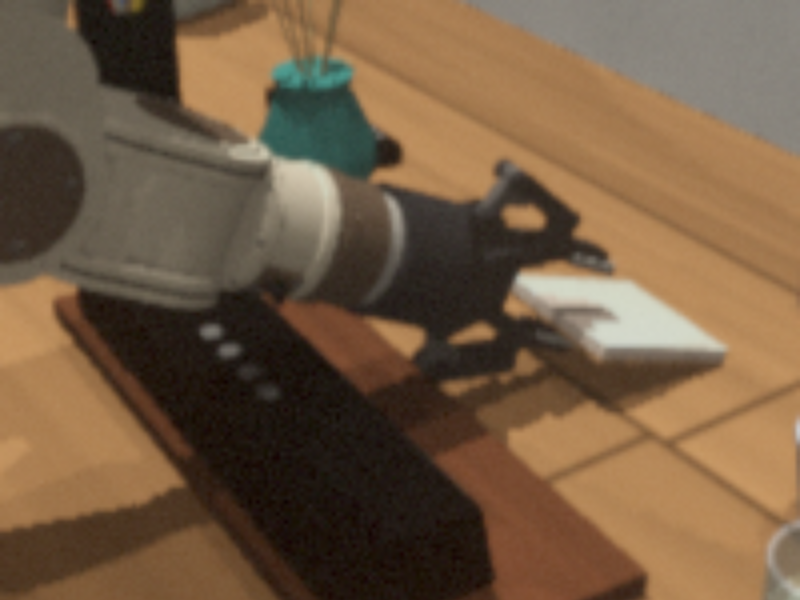

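```bash
python3 -c "
from h import *
plan(B(.145,-.0073,.025),grip(42),9)
plan(B(.11,-.0073,.12),grip(10),6,B(.145,-.0073,.025),grip(42))"
```

```text
9 rows [-0.0, -3.5, -2.0] [0.0402, -0.0, 0.0]
6 rows [0.0, 2.5, -16.9] [0.0931, 0.0, -0.0]
```

```bash
python3 -m creep '[[[0,-3.5,-2],[0.04,0,0]],[[0,-3.5,-2],[0.04,0,0]],[[0,-3.5,-2],[0.04,0,0]],[[0,-3.5,-2],[0.04,0,0]],[[0,-3.5,-2],[0.04,0,0]],[[0,-3.5,-2],[0.04,0,0]],[[0,-3.5,-2],[0.04,0,0]],[[0,-3.5,-2],[0.04,0,0]],[[0,-3.5,-2],[0.04,0,0]],[[0,0,0],[0,0,0]]]'
python3 -c "
from h import *
st();
p=vision.camera('side');c=cloud(p);b=(c-F)@np.c_[N,T,Z]*1000
im=p['image'].astype(int);m=(b[...,0]>100)&(b[...,0]<300)&(abs(b[...,1]+7)<60)&(b[...,2]>6)&(b[...,2]<60)&(im.min(2)>110)
q=b[m];print(m.sum(),np.percentile(q,[2,50,98],axis=0))
plan(B(.10,-.0073,.13),grip(10),7)"
```

```text
clock: 22.05
eef_pos: [0.612, -0.0276, 0.0268]
tool_rot: [0.685, 0.633, 0.245, 0.265]
ft_force: [-0.3, -0.4, -0.4]
grip_width: 0.0416
grasp_force: 0.0
t 22.05 bar [146.0364  -7.259   26.7774] F [-0.27   -0.4233 -0.3526] w 0.04158416993297698 q [-0.0287  0.4173 -0.8075 -0.392  -0.033   1.6071]
toolz n,t,z 0.6732693103611473 0.00014450166270335398 -0.7393973321868932 y 0.7393973079459808 0.0001905443699917087 0.6732693255266278
840 [[142.7324 -57.8397   8.8589]
 [188.289  -13.8178  10.9023]
 [237.6139  38.5443  13.0605]]
7 rows [-0.0, 1.4, -16.3] [0.0805, -0.0, 0.0]
```

```bash
python3 -m creep '[[[0,1.4,-16.3],[0.08,0,0]],[[0,1.4,-16.3],[0.08,0,0]],[[0,1.4,-16.3],[0.08,0,0]],[[0,1.4,-16.3],[0.08,0,0]],[[0,1.4,-16.3],[0.08,0,0]],[[0,1.4,-16.3],[0.08,0,0]],[[0,1.4,-16.3],[0.08,0,0]]]' 85
python3 -c "
from h import *
st();
y=np.array([np.cos(np.radians(-45)),np.sin(np.radians(-45)),0])
plan(np.array([.51,-.29,.2]),rot(-Z,y),10)
p=vision.camera('top');c=cloud(p);cv2.imwrite('pics/t8.png',p['image'])
m=(c[...,2]>.065)&(c[...,2]<.1)&(np.hypot(c[...,0]-.529,c[...,1]+.327)<.045)
print(cv2.minEnclosingCircle(c[m][:,:2].astype(np.float32)*1000))
"
```

```text
clock: 22.98
eef_pos: [0.5656, -0.024, 0.1289]
tool_rot: [0.731, 0.677, 0.059, 0.064]
ft_force: [0.0, -0.2, -0.6]
grip_width: 0.0845
grasp_force: 0.0
t 22.98 bar [ 99.4908  -7.2765 128.9026] F [ 0.0265 -0.1568 -0.6437] w 0.08450021123132756 q [-0.0387  0.3095 -0.1968  0.8915 -0.0069  1.6091]
toolz n,t,z 0.1722495742748369 -9.90126734145543e-05 -0.9850533357938689 y 0.9850532832413021 0.0003590785161039252 0.17224952899253648
10 rows [-27.1, 5.9, -6.9] [0.0166, -0.0061, 0.0706]
((529.2799682617188, -327.7307434082031), 32.993709564208984)
```

```bash
python3 -m creep '[[[-27.1,5.9,-6.9],[0.0166,-0.0061,0.0706]],[[-27.1,5.9,-6.9],[0.0166,-0.0061,0.0706]],[[-27.1,5.9,-6.9],[0.0166,-0.0061,0.0706]],[[-27.1,5.9,-6.9],[0.0166,-0.0061,0.0706]],[[-27.1,5.9,-6.9],[0.0166,-0.0061,0.0706]],[[-27.1,5.9,-6.9],[0.0166,-0.0061,0.0706]],[[-27.1,5.9,-6.9],[0.0166,-0.0061,0.0706]],[[-27.1,5.9,-6.9],[0.0166,-0.0061,0.0706]],[[-27.1,5.9,-6.9],[0.0166,-0.0061,0.0706]],[[-27.1,5.9,-6.9],[0.0166,-0.0061,0.0706]],[[0,0,0],[0,0,0]]]' 85.4
python3 -c "
from h import *
st();o=bot.get_obs();Rw=R.from_quat(o['tool_rot']).as_matrix()
p=vision.camera('wrist');M=p['tool_from_camera'];K=p['K'];D=p['z_map'];v,u=np.mgrid[:400,:640]
c=np.stack([(u-K[0,2])/K[0,0]*D,(v-K[1,2])/K[1,1]*D,D],-1)@M[:3,:3].T+M[:3,3]
w=c@Rw.T+o['eef_pos']
m=(D>0)&(w[...,2]>.07)&(w[...,2]<.095)&(np.hypot(w[...,0]-.529,w[...,1]+.327)<.05)
print(m.sum(),cv2.minEnclosingCircle(w[m][:,:2].astype(np.float32)*1000))
y=np.array([np.cos(np.radians(-45)),np.sin(np.radians(-45)),0])
plan(np.array([.529,-.3275,.12]),rot(-Z,y),4)
p=vision.camera('top');c=cloud(p);b=(c-F)@np.c_[N,T,Z]*1000;im=p['image'].astype(int)
k=((np.hypot(b[...,0]-190,b[...,1]+8)<90)&(b[...,0]>100)&(im.min(2)>150)).astype(np.uint8)
n,l,s,_=cv2.connectedComponentsWithStats(k);i=1+np.argmax(s[1:,4]);vv,uu=np.nonzero(l==i)
X=np.array([world(p,(a,e),.012) for a,e in zip(uu,vv)])
r=cv2.minAreaRect(X[:,:2].astype(np.float32)*1000);print(r,bar([r[0][0]/1000,r[0][1]/1000,0]))
"
```

```text
clock: 24.4
eef_pos: [0.5095, -0.2918, 0.1992]
tool_rot: [0.924, 0.381, 0.001, 0.001]
ft_force: [0.6, -0.1, -0.0]
grip_width: 0.0856
grasp_force: 0.0
t 24.4 bar [  64.3851 -278.6074  199.2072] F [ 0.5974 -0.0527 -0.0026] w 0.08556703172495449 q [-0.5205  0.4263  0.185   1.3266  0.0008  1.8386]
toolz n,t,z 0.002953438953535629 -0.0005038165054400422 -0.9999955116735657 y 0.758124986702228 -0.6521042185286514 0.0025676282602906503
1200 ((529.5750122070312, -326.3343200683594), 32.063323974609375)
4 rows [-3.1, 9.9, 19.8] [0.0004, -0.0005, -0.0003]
((656.5671997070312, -34.18802261352539), (99.40917205810547, 101.2917251586914), 85.53221893310547) [190.9537 -10.3371   0.    ]
```

```bash
python3 -m creep '[[[-3.1,9.9,19.8],[0,0,0]],[[-3.1,9.9,19.8],[0,0,0]],[[-3.1,9.9,19.8],[0,0,0]],[[-3.1,9.9,19.8],[0,0,0]],[[0,0,0],[0,0,0]]]'
python3 -c "
from h import *
st()
y=np.array([np.cos(np.radians(-45)),np.sin(np.radians(-45)),0])
plan(np.array([.5295,-.327,.03]),rot(-Z,y),7)"
```

```text
clock: 25.12
eef_pos: [0.5281, -0.3266, 0.118]
tool_rot: [0.924, 0.382, -0.001, -0.002]
ft_force: [0.0, 0.5, -1.8]
grip_width: 0.0853
grasp_force: 0.0
t 25.12 bar [  85.6393 -311.8552  117.9741] F [ 0.0316  0.4619 -1.7537] w 0.08525900549406949 q [-0.5544  0.5465  0.1623  1.1899  0.0011  1.8026]
toolz n,t,z -0.0023883285484351865 0.002487355096433671 -0.9999940544580097 y 0.7595372769809638 -0.6504547229043781 -0.0034319568370733983
7 rows [0.1, 0.2, 12.6] [-0.0005, -0.0, -0.0001]
```

```bash
python3 -m creep '[[[0.1,0.2,12.6],[0,0,0]],[[0.1,0.2,12.6],[0,0,0]],[[0.1,0.2,12.6],[0,0,0]],[[0.1,0.2,12.6],[0,0,0]],[[0.1,0.2,12.6],[0,0,0]],[[0.1,0.2,12.6],[0,0,0]],[[0.1,0.2,12.6],[0,0,0]],[[0,0,0],[0,0,0]]]'
python3 -m creep '[[[0,0,0],[0,0,0]],[[0,0,0],[0,0,0]],[[0,0,0],[0,0,0]],[[0,0,0],[0,0,0]]]' 58
python3 -m creep '[[[0,0,-3],[0,0,0]],[[0,0,-12],[0,0,0]],[[0,0,0],[0,0,0]]]'
python3 -c "
from h import *
st()"
```

```text
clock: 26.12
eef_pos: [0.53, -0.3266, 0.0314]
tool_rot: [0.924, 0.383, 0.0, -0.001]
ft_force: [-0.1, -0.5, 0.1]
grip_width: 0.0855
grasp_force: 0.0
clock: 26.62
eef_pos: [0.5315, -0.3276, 0.0338]
tool_rot: [0.924, 0.383, 0.002, 0.001]
ft_force: [-0.0, -0.3, 4.0]
grip_width: 0.0632
grasp_force: 66.7
clock: 27.0
eef_pos: [0.5315, -0.3276, 0.049]
tool_rot: [0.924, 0.383, 0.001, 0.001]
ft_force: [-0.1, -0.5, -3.2]
grip_width: 0.0629
grasp_force: 66.4
t 27.0 bar [  89.1426 -312.6085   49.0452] F [-0.0838 -0.5416 -3.1611] w 0.06289699451885909 q [-0.5529  0.6076  0.0752  1.0348  0.0011  1.8034]
toolz n,t,z 0.003691980564233512 -0.0006801907154449057 -0.9999929532852241 y 0.7599969448697309 -0.6499185290323751 0.0032479853862059397
```

```bash
python3 -m creep '[[[0,0,-25],[0,0,0]],[[0,0,-30],[0,0,0]],[[0,0,-30],[0,0,0]],[[0,0,-30],[0,0,0]],[[0,0,0],[0,0,0]]]'
python3 -c "
from h import *
st()
y=np.array([np.cos(np.radians(-40)),np.sin(np.radians(-40)),0])
plan(np.array([.6566,-.0342,.16]),rot(-Z,y),12)"
```

```text
clock: 27.62
eef_pos: [0.5323, -0.3283, 0.1658]
tool_rot: [0.924, 0.383, 0.003, 0.003]
ft_force: [-0.3, 1.1, -4.3]
grip_width: 0.0629
grasp_force: 66.9
t 27.62 bar [  90.0077 -313.1877  165.842 ] F [-0.2898  1.1256 -4.335 ] w 0.06292577613759917 q [-0.5531  0.5159  0.2397  1.2864  0.0011  1.8032]
toolz n,t,z 0.007723367866360694 -0.0027529738187241255 -0.9999663847969862 y 0.7599675828826863 -0.6499158508428583 0.007658967988619963
12 rows [25.0, -9.0, 0.5] [0.0006, -0.0002, -0.0073]
```

```bash
python3 -m creep '[[[12,-4.5,0.5],[0.0006,0,-0.007]],[[25,-9,0.5],[0.0006,0,-0.007]],[[25,-9,0.5],[0.0006,0,-0.007]],[[25,-9,0.5],[0.0006,0,-0.007]],[[25,-9,0.5],[0.0006,0,-0.007]],[[25,-9,0.5],[0.0006,0,-0.007]],[[25,-9,0.5],[0.0006,0,-0.007]],[[25,-9,0.5],[0.0006,0,-0.007]],[[25,-9,0.5],[0.0006,0,-0.007]],[[25,-9,0.5],[0.0006,0,-0.007]],[[25,-9,0.5],[0.0006,0,-0.007]],[[25,-9,0.5],[0.0006,0,-0.007]]]'
python3 -m creep '[[[13,-4.5,0],[0,0,0]],[[0,0,0],[0,0,0]],[[0,0,0],[0,0,0]]]'
python3 -c "
from h import *
st()
y=np.array([np.cos(np.radians(-40)),np.sin(np.radians(-40)),0])
plan(np.array([.6566,-.0342,.054]),rot(-Z,y),7)"
```

```text
clock: 29.12
eef_pos: [0.648, -0.0442, 0.1547]
tool_rot: [0.907, 0.422, -0.002, -0.004]
ft_force: [-0.1, 0.2, -3.3]
grip_width: 0.0633
grasp_force: 66.8
clock: 29.5
eef_pos: [0.6535, -0.034, 0.1571]
tool_rot: [0.907, 0.421, -0.001, -0.003]
ft_force: [0.5, -0.4, -4.3]
grip_width: 0.0632
grasp_force: 66.8
t 29.5 bar [187.9232 -10.3854 157.0661] F [ 0.4708 -0.4292 -4.3454] w 0.06321309042392541 q [-0.0539  0.5912  0.3433  1.3276  0.0041  2.2191]
toolz n,t,z -0.0048400845313421766 0.004016768861459816 -0.9999802193791854 y 0.8114475538755755 -0.5843915572007641 -0.006274964686069743
7 rows [0.3, 0.4, 14.7] [-0.0009, -0.0001, -0.0006]
```

```bash
python3 -m creep '[[[0.3,0.4,14.7],[-0.0009,0,0]],[[0.3,0.4,14.7],[-0.0009,0,0]],[[0.3,0.4,14.7],[-0.0009,0,0]],[[0.3,0.4,14.7],[-0.0009,0,0]],[[0.3,0.4,14.7],[-0.0009,0,0]],[[0.3,0.4,14.7],[-0.0009,0,0]],[[0.3,0.4,12],[-0.0009,0,0]],[[0,0,0],[0,0,0]],[[0,0,0],[0,0,0]]]'
python3 -c "
from h import *
st()
y=np.array([np.cos(np.radians(-40)),np.sin(np.radians(-40)),0])
plan(np.array([.6566,-.0342,.05]),rot(-Z,y),3)"
```

```text
clock: 30.62
eef_pos: [0.6579, -0.0332, 0.0579]
tool_rot: [0.907, 0.421, 0.001, 0.0]
ft_force: [0.3, 0.3, -2.9]
grip_width: 0.0629
grasp_force: 66.8
t 30.62 bar [192.2521  -9.2411  57.9456] F [ 0.2804  0.2725 -2.9232] w 0.06285351762337159 q [-0.0508  0.6628  0.2025  1.108   0.0009  2.2214]
toolz n,t,z 0.0025014245971371617 0.0009449858640410736 -0.9999964249319602 y 0.8118780254382698 -0.5838252169310846 0.0014791503736990778
3 rows [-0.5, -0.1, 2.6] [0.0005, -0.0007, -0.0011]
```

Now a slow descent to contact.

```bash
python3 -m creep '[[[-0.5,-0.2,2.5],[0,0,0]],[[-0.5,-0.2,2.5],[0,0,0]],[[-0.5,-0.2,2.5],[0,0,0]],[[0,0,0],[0,0,0]]]'
python3 -m creep '[[[0,0,1],[0,0,0]],[[0,0,1],[0,0,0]],[[0,0,0],[0,0,0]]]'
python3 -m creep '[[[0,0,0.7],[0,0,0]],[[0,0,0.7],[0,0,0]],[[0,0,0],[0,0,0]]]'
```

```text
clock: 31.12
eef_pos: [0.6557, -0.034, 0.0496]
tool_rot: [0.907, 0.421, 0.001, -0.0]
ft_force: [0.2, -0.4, -3.5]
grip_width: 0.0628
grasp_force: 66.8
clock: 31.5
eef_pos: [0.656, -0.0339, 0.0479]
tool_rot: [0.907, 0.421, 0.001, -0.0]
ft_force: [-1.0, -1.1, -3.0]
grip_width: 0.0631
grasp_force: 66.8
clock: 31.88
eef_pos: [0.656, -0.0339, 0.0465]
tool_rot: [0.907, 0.421, 0.001, -0.0]
ft_force: [0.1, 0.2, -4.1]
grip_width: 0.0632
grasp_force: 66.8
```

```bash
python3 -m creep '[[[0,0,0.7],[0,0,0]],[[0,0,0.7],[0,0,0]],[[0,0,0],[0,0,0]],[[0,0,0],[0,0,0]]]'
python3 -m creep '[[[0,0,0.7],[0,0,0]],[[0,0,0],[0,0,0]],[[0,0,0],[0,0,0]]]'
python3 -m creep '[[[0,0,0.7],[0,0,0]],[[0,0,0],[0,0,0]],[[0,0,0],[0,0,0]]]'
```

```text
clock: 32.38
eef_pos: [0.6562, -0.0339, 0.0459]
tool_rot: [0.907, 0.421, 0.001, 0.0]
ft_force: [-2.5, 0.8, 4.2]
grip_width: 0.0627
grasp_force: 67.1
clock: 32.75
eef_pos: [0.6562, -0.0339, 0.0459]
tool_rot: [0.907, 0.421, 0.001, 0.0]
ft_force: [-4.7, 0.8, 7.0]
grip_width: 0.0628
grasp_force: 67.3
clock: 33.12
eef_pos: [0.6562, -0.0339, 0.0459]
tool_rot: [0.907, 0.421, 0.001, 0.0]
ft_force: [-5.2, -0.2, 9.7]
grip_width: 0.063
grasp_force: 67.5
```

```bash
python3 -m creep '[[[0,0,-1.4],[0,0,0]],[[0,0,0],[0,0,0]]]'
python3 -m creep '[[[0,0,0],[0,0,0]],[[0,0,0],[0,0,0]]]' 66
python3 -m creep '[[[0,0,0],[0,0,0]],[[0,0,0],[0,0,0]],[[0,0,0],[0,0,0]]]' 85
python3 -m creep '[[[0,0,-8],[0,0,0]],[[0,0,-15],[0,0,0]],[[0,0,-20],[0,0,0]],[[0,0,-20],[0,0,0]],[[0,0,-30],[0,0,0]],[[0,0,-30],[0,0,0]],[[0,0,0],[0,0,0]]]'
python3 -m creep '[[[20,30,-20],[0,0,0]],[[0,-40,-20],[0,0,0]],[[0,-45,-10],[0,0,0]],[[0,-45,0],[0,0,0]],[[0,-45,0],[0,0,0]],[[0,-45,0],[0,0,0]],[[0,0,0],[0,0,0]]]'
python3 -c "
from h import *
st()
p=vision.camera('top');c=cloud(p);cv2.imwrite('pics/t9.png',p['image'][:300])
m=(c[...,2]>.075)&(c[...,2]<.115)&(np.hypot(c[...,0]-.656,c[...,1]+.034)<.05)
print(m.sum(),cv2.minEnclosingCircle(c[m][:,:2].astype(np.float32)*1000),np.percentile(c[m][:,2],[50,98]))
b=(c-F)@np.c_[N,T,Z]*1000;im=p['image'].astype(int)
k=(np.hypot(b[...,0]-190,b[...,1]+8)<90)&(b[...,0]>100)&(im.min(2)>150)&(c[...,2]<.02)
vv,uu=np.nonzero(k);X=np.array([world(p,(a,e),.012) for a,e in zip(uu,vv)])
print(cv2.minAreaRect(X[:,:2].astype(np.float32)*1000))
for q in('candle','vase','succulent','matchbox','remote','pen_cup','glasses_case'):
    print(q,[world(p,r['position'],0)[:2] for r in vision.place_of(p,q)[:3] if r['score']>.5])
p=vision.camera('side');cv2.imwrite('pics/s9.png',cv2.resize(p['image'][110:310,220:520],(800,533)))
"
```

```text
clock: 33.38
eef_pos: [0.6562, -0.0339, 0.0459]
tool_rot: [0.907, 0.421, 0.001, 0.0]
ft_force: [-3.6, 0.5, 6.0]
grip_width: 0.0631
grasp_force: 67.2
clock: 33.62
eef_pos: [0.6565, -0.034, 0.0448]
tool_rot: [0.907, 0.421, 0.001, 0.0]
ft_force: [0.4, 0.2, -0.1]
grip_width: 0.0661
grasp_force: 0.0
clock: 34.0
eef_pos: [0.6561, -0.0339, 0.0451]
tool_rot: [0.907, 0.421, 0.001, -0.0]
ft_force: [0.0, -0.0, 0.1]
grip_width: 0.0849
grasp_force: 0.0
clock: 34.88
eef_pos: [0.6583, -0.0341, 0.1732]
tool_rot: [0.907, 0.421, 0.005, 0.002]
ft_force: [-0.0, -0.1, -0.3]
grip_width: 0.0852
grasp_force: 0.0
clock: 35.75
eef_pos: [0.521, 0.1054, 0.2181]
tool_rot: [0.906, 0.423, 0.0, -0.0]
ft_force: [0.0, 0.0, 0.7]
grip_width: 0.0849
grasp_force: 0.0
t 35.75 bar [ 44.8864 118.2345 218.1302] F [0.0333 0.038  0.693 ] w 0.08487267110983034 q [0.1991 0.3087 0.0624 1.3243 0.0008 2.4678]
toolz n,t,z 3.0114384708553293e-05 0.0008603487189237155 -0.9999996294465343 y 0.8139710749880998 -0.5809052101695278 -0.00047526899140421045
182 ((654.7188720703125, -34.547889709472656), 32.37306594848633) [0.0943 0.1018]
((655.9041137695312, -34.157203674316406), (99.4006118774414, 99.9346923828125), 85.48912811279297)
candle [array([ 0.4306, -0.3225]), array([ 0.6599, -0.0261]), array([ 0.6579, -0.3693])]
vase [array([0.6127, 0.231 ])]
succulent [array([ 0.6404, -0.2539])]
matchbox [array([0.4499, 0.3108])]
remote [array([0.6951, 0.3465])]
pen_cup [array([0.5824, 0.4932])]
glasses_case [array([0.45  , 0.4752])]
```

View pics/s9.png

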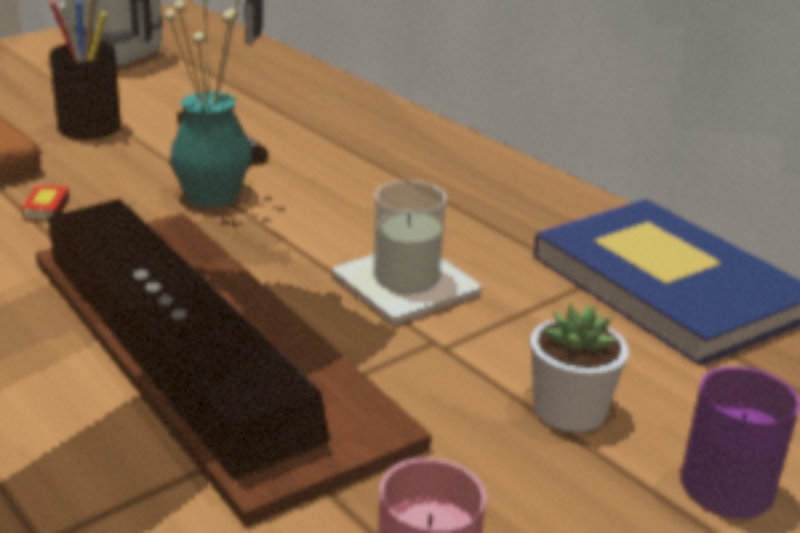

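The candle is upright at (408,240), in the middle of the marble-up tile and within about 2 mm of its centre. The bystanders have not moved and the arm is clear.

```bash
python3 -c "
from h import *
print(workorder.job_done())"
```

```text
the job is handed in; nothing more can be done
None
```

The tile now lies marble side up on the table in front of the board, with the cream candle standing upright within about 2 mm of its middle. The bystanders are where they were, and I handed the job in at about 36 s of the 72 s allowed.

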